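# Click the marker open on the bench and lay it ready on the job sheet

## Robot

A 7-joint arm with a two-finger parallel gripper is mounted at the origin on the work surface. World frame = base frame: x ahead of the robot, y to its left, z up, the work surface at z = 0. Lengths are in m, angles in rad, forces in N, time in s.
With the tool pointing down it reaches from about 0.425 to 0.825 m from the base axis. Payload 3.6 kg.
Tool frame: the origin (TCP) lies at the very end of the fingers, on their centre line; the grasp point (between the pads) lies 19 mm behind it; z points along the fingers, x is the direction in which the jaws open and shut, and the axes are right-handed (so a half turn about z gives the same grasp; the last joint's range is limited). The gripper opens to 93 mm and grips with 3 to 60 N. Pads are 15 mm wide; open, the fingers measure 128 mm over their backs; the gripper's body (75 mm by 188 mm) begins 65 mm behind the grasp point.
Start: joints at [1.27, 0.615, -0.013, 1.423, 0.008, 1.103, -0.04], TCP at [0.176, -0.626, 0.219] pointing down, gripper open.
Joint ranges: [-3.12, 3.12], [-0.3, 2.06], [-1.34, 1.32], [0.26, 2.42], [-1.36, 4.5], [0.01, 1.98], [-2.84, 2.84]. Speed limits (rad/s): [2.79, 2.79, 3.14, 3.14, 3.14, 3.14, 3.14].

## Interface

Orientations are given as a unit quaternion [w, x, y, z].
In Python, from cell import telemetry, imaging, ctrl, models gives the robot as it stands.
- The arm moves only by the tool play_rows, never from a script. Its argument "plan" is a list of rows, each an object with "dp": the shift along the tool's x, y, z in cm, a list of three; "delta_rot": the turn, a rotation vector about the tool's x, y, z in rad, a list of three; "grip": the finger opening in cm, from 0 to 9.3. In form: [{"dp": [x, y, z], "delta_rot": [wx, wy, wz], "grip": grip}, ...]. A call has 1 to 5 rows; each row is the pose to reach, as a shift and turn from the pose measured when the call began, along the tool's axes at that moment; what a row does not reach only later rows make up. A row lasts 1/12 s, in which the tool goes at most 41.7 mm and 7.16 degrees, less where a joint would pass 70% of its speed; a pose out of reach is approached as far as the arm can. A call with a gripper value outside its range is refused whole. The fingers move at their own pace and stop on an object; "grip_force" is the grip in N (left out, the last holds). Time passes only in rows, so rows that repeat a pose let the fingers close. It gives the time, the measured TCP pose, the force and the opening at its end, in the units of the state.
- telemetry.sense(): the state, without advancing time (a new reading comes with each control period).
- imaging.capture(name): name is "scene" or "side" or "wrist"; returns the picture (480x640x3 uint8, red, green, blue); there is no depth.
- imaging.calibration(name): a dict with "mtx" (3x3 intrinsics, pixels), "R" (3x3) and "t" (3): a world point X has camera coordinates R X + t. Camera axes: x right, y down, z forward; pixel columns grow to the right and rows downward; lengths in m; the calibration is good to about 2 mm. The wrist camera is an equidistant fisheye: a pixel r from the principal point sees the ray r / f radians off the axis. A picture is of the moment at which its call begins: read the wrist's pose just before it. calibration takes no time and is no camera call; for the wrist camera it gives the pose at the moment of the call.
- ctrl.sign_off(): hands the job in, once; it reports no verdict.
Trained networks look in the newest picture that a camera, given by its name, has taken for a name from the list of things; names that differ only in an ending like _2 or _b are one class to them, and where a whole thing is asked for, a point or a joint stands for the part that bears it (a point fixed in the world has none). Each returns a list of dicts, best first, with "score" (0 to 1); they miss things now and then, are a little off and sometimes report something else, mostly with a low value. They report only what shows in the picture. A call takes as long as a camera call. They do not tell look-alikes from the thing itself.
- models.recognise(camera, name): "point" ([x, y, z] in m, in world coordinates, good to about 4 mm: the middle of the surface that is visible of it).
- models.mark_of(camera, name): "point" ([x, y, z] in m, in world coordinates, good to about 4 mm: a listed point, or the origin of a listed thing).
The state is a dict: "time": time; "joint_positions": joint angles; "qvel": joint speeds; "effort": joint torques, N m; "tcp_pos": TCP position; "eef_rot": TCP orientation; "wrist_force": force on the tool from outside, world axes, zero at the start; "wrist_torque": the same for the moment, N m; "opening": finger opening in m.
Only numpy, scipy, OpenCV 4.12 (cv2) and the standard library are available. Lean on these libraries where they do the work, as an engineer would, in place of code of your own. Each camera call takes 0.05 s, during which the arm holds its last target.

## Task

The printer has both hands full of ink and needs the marker ready to sign off the run. Pick up the big retractable marker, push its end button down against the bench top or the mat, firmly but without ramming it, until it clicks and stays in with the nib out; then lay the marker flat on the clipboard, lengthways and wholly on the board, and let go. Leave the other tools, tubs and tape where they are.

Things in the scene. Friction and masses are not known exactly. Their poses are not given: they have to be found in the camera images.
- marker: Large retractable marker lying on the mat, 150 mm long, about 70 g. Square aluminium barrel 20 x 20 mm, x = -62 to 42 mm; black nose to x = 70; round black button at the -x end, roughly towards the robot at first. x runs from button to nib, z up through the steel clip (x = -60 to -13, top at z = 27 mm), origin under the barrel (axis at z = 10 mm). Grip its two flat y faces
- marker_mid (a point): on the axis of the marker's barrel above its origin (z = 10 mm)
- marker_button_end (a point): outer end of the marker's push button, on its axis: x = -80 mm, z = 10 mm on the marker when the button is out (the round button stands 14 mm out of a 4 mm collar on the barrel); moves in with it
- marker_nib_tip (a point): tip of the felt nib on the marker's axis: x = 69 mm on the marker when retracted (just inside the mouth of the nose), 79 mm when clicked out; moves with the button
- marker_button (a joint): end button's travel in m: 0 out, 0.010 latched at its hard stop, nib out. Springy: 3 N at rest, up to 8.5 N along its axis near 2 mm, then easier; past 8 mm it snaps in by itself and stays. Let go sooner, it springs back. The grip may give a little, so go by feel. Press with the marker tilted 35 degrees or more from level, else the barrel's edge meets the bench first
- table: the wooden bench, top at height 0; bare between and in front of the mat and the clipboard
- clipboard: clipboard lying flat, fixed, 270 mm along its x, 190 mm along its y, 4 mm thick, with a paper job sheet; a steel clamp 110 mm wide and 15 mm high covers x = 95 to 135 mm. Origin at the centre of its underside. On one side of the bench, the mat on the other; sides may be swapped
- mat: thin dark bench mat, fixed, 250 mm along its x, 300 mm along its y, 3 mm thick, on which the marker, ink knife and screwdriver lie side by side about 90 mm apart in any order. Origin at the centre of its underside
- ink_knife: ink knife lying on the mat, 205 mm long: 88 x 22 mm turned wooden handle at -x, 26 mm wide flat steel blade at +x; origin under its middle
- screwdriver: screwdriver lying on the mat, 190 mm long: black handle 95 mm long, 26 mm thick at -x, thin steel shaft at +x; origin under its middle
- tape_roll: roll of paper tape lying flat on the bench, 100 mm across, 48 mm high; origin at the centre of its underside
- ink_tub: white lidded ink tub, 106 mm across, 106 mm high; origin at the centre of its underside
- spray_can: tall spray can, 66 mm across, 218 mm high; origin at the centre of its underside
- squeegee: wooden-handled squeegee lying flat, 230 x 120 x 26 mm, long side along its x; origin under it
Things that resemble listed ones, but are neither listed nor needed, are in the scene too. What is shaped like the marker but green or orange is not meant.

How it is judged:
On the way, in this order (a step that is already met when the one before it is completed fails the run):
1. the end button is being pushed in against the bench top or the mat, the marker tilted with the button end down ((contact force between marker and table above 1 N or contact force between marker and mat above 1 N) and value of joint marker_button above 0.003 m and angle between marker's own x axis and vertical below 1.2 rad).
2. the button has clicked and stays in, nib out (value of joint marker_button above 0.0085 m), for 0.2 s.
At the end, for the whole second after the job is handed in: the button is latched (more than 8.5 mm in) and the nib out; the marker lies flat on the clipboard (within 0.1 rad of level, its axis 9 to 25 mm above the bench), along the board's length within 20 degrees either way round, both its ends within the board's outline, at rest (value of joint marker_button above 0.0085 m and x of marker_button_end in the frame of clipboard between -0.135 and 0.135 m and y of marker_button_end in the frame of clipboard between -0.095 and 0.095 m and x of marker_nib_tip in the frame of clipboard between -0.135 and 0.135 m and y of marker_nib_tip in the frame of clipboard between -0.095 and 0.095 m and z of marker_mid in the frame of clipboard between 0.009 and 0.025 m and angle between marker's own x axis and vertical between 1.47 and 1.67 rad and angle between the x axis of marker and the x axis of clipboard, either way round below 0.35 rad and linear speed of marker below 0.02 m/s); the robot touches nothing.
It fails at once if the marker is rammed onto the bench or the mat with more than 40 N (contact force between marker and table above 40 N or contact force between marker and mat above 40 N).
It fails at once if the ink knife, screwdriver, tape roll, ink tub, spray can or squeegee is shoved more than 30 mm (distance of any of ink_knife, screwdriver, tape_roll, ink_tub, spray_can, squeegee from where it was at the start of the episode above 0.03 m).
It also fails if it takes over 54 s, if anything falls off the work surface, if the arm or the gripper's body presses on something with over 40 N, if the wrist force passes 120 N, or if a joint passes its speed limit or range.

## Working session

There is one attempt and no reset: what is moved stays moved. The work goes in short steps, Python scripts to look and compute and a tool call to move; the robot and the scene stay as the last step left them, time stands still between calls to the robot, and variables do not carry over. Pictures are saved under pics/ and viewed, and the job is handed in when it is done.

Besides the shell and the picture viewer there is one more tool, called after "Request:" by a JSON object that holds its "name" and its "arguments", one argument or row to a line. play_rows: Moves the arm, as the interface text tells. Its arguments: {"type":"object","properties":{"plan":{"type":"array"},"grip_force":{"type":"number"}},"required":["plan"]}

```bash
ls; mkdir -p pics; python3 - <<'E'
from cell import telemetry, imaging, ctrl, models
import cv2
for n in ["scene","side","wrist"]:
    im=imaging.capture(n); cv2.imwrite(f"pics/{n}0.png",im[:,:,::-1])
print(telemetry.sense())
for n in ["marker","marker_button_end","marker_nib_tip","marker_mid","clipboard","mat"]:
    print(n,[(c,[(d['score'],d['point']) for d in models.mark_of(c,n)]) for c in ("scene","side")])
E
```

```text
pics
{'time': 0.15, 'joint_positions': array([ 1.27049538,  0.61571973, -0.0126327 ,  1.42446765,  0.00810843,
        1.10338099, -0.04040275]), 'qvel': array([-1.78059120e-04, -3.36275721e-03, -1.00301908e-05, -4.48590346e-03,
       -7.04559666e-04,  1.27902441e-03, -6.30002759e-05]), 'effort': array([ 2.20239895e-05, -4.59350181e+01,  2.09283996e-01, -1.65943962e+01,
       -6.10778667e-02,  1.81191007e-02,  1.61743610e-04]), 'tcp_pos': array([ 0.17562185, -0.62522935,  0.21775345]), 'eef_rot': array([-5.76084961e-04,  7.97015200e-01, -6.03958479e-01, -7.71471711e-04]), 'wrist_force': array([-0.69243651,  0.1666156 ,  0.32498671]), 'wrist_torque': array([-0.02293598,  0.0154942 , -0.01828447]), 'opening': 0.09314873725129637}
marker [('scene', [(0.78, [0.5836, -0.1198, 0.0032]), (0.64, [0.2934, -0.2007, 0.0039]), (0.53, [0.2882, 0.1786, 0.003]), (0.52, [0.2607, -0.4183, -0.0004])]), ('side', [(0.84, [0.2901, 0.1757, 0.0026]), (0.8, [0.2984, -0.1963, 0.0005]), (0.71, [0.5838, -0.123, 0.005]), (0.43, [0.2651, -0.4157, -0.0003])])]
marker_button_end [('scene', [(0.5, [0.3374, -0.399, 0.0076])]), ('side', [])]
marker_nib_tip [('scene', []), ('side', [(0.65, [0.4359, -0.5477, -0.0011]), (0.25, [0.5821, -0.1202, 0.0108])])]
marker_mid [('scene', [(0.97, [0.2934, -0.2028, 0.0075]), (0.92, [0.5819, -0.1203, 0.0108]), (0.8, [0.2613, -0.4184, 0.0139]), (0.68, [0.771, 0.003, 0.0041]), (0.52, [0.2819, 0.1776, 0.0063]), (0.48, [0.6137, -0.5132, 0.0009]), (0.35, [0.4718, 0.0018, -0.0021]), (0.31, [0.582, -0.1219, 0.0048])]), ('side', [(0.87, [0.2915, 0.1743, 0.008]), (0.67, [0.5813, -0.1218, 0.0118]), (0.65, [0.298, -0.2021, 0.008]), (0.55, [0.2614, -0.42, 0.0057])])]
clipboard [('scene', [(0.73, [0.5525, 0.2384, -0.0004])]), ('side', [(0.83, [0.546, 0.2361, -0.0039])])]
mat [('scene', [(0.65, [0.5634, -0.2095, -0.0013])]), ('side', [(0.86, [0.5674, -0.2167, 0.0033])])]
```

View pics/scene0.png

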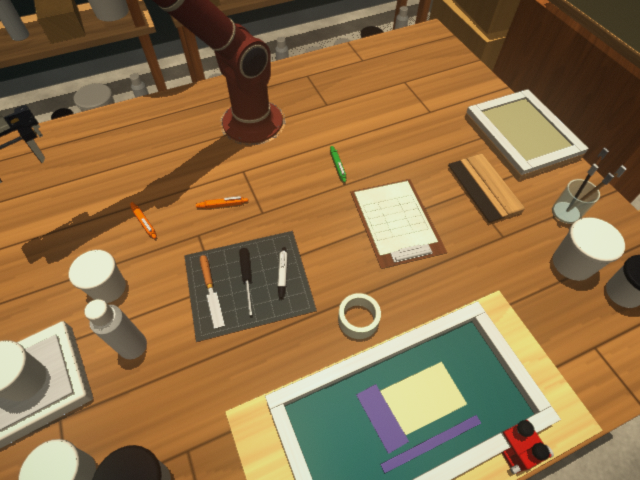

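View pics/side0.png

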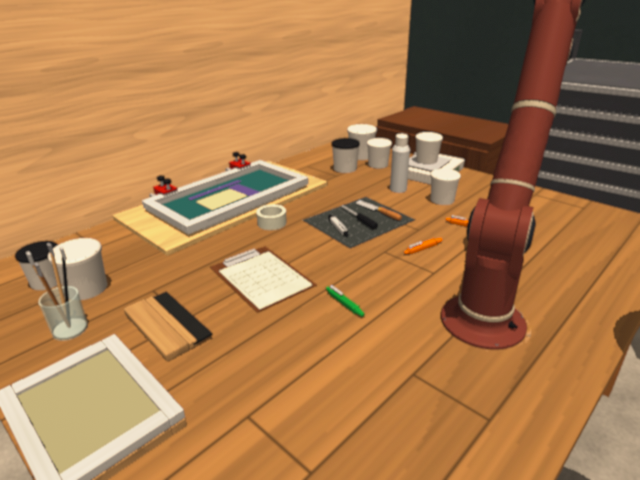

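View pics/wrist0.png

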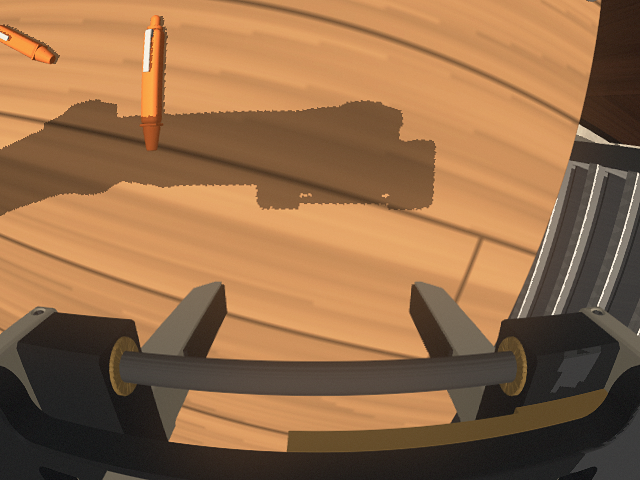

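```bash
cat > h.py <<'E'
import numpy as np, cv2
from cell import telemetry, imaging, ctrl, models
def pix2w(cam,u,v,z):
    c=imaging.calibration(cam);K=np.array(c['mtx']);R=np.array(c['R']);t=np.array(c['t'])
    d=R.T@np.linalg.inv(K)@np.array([u,v,1.]);o=-R.T@t
    return o+d*(z-o[2])/d[2]
def proj(cam,X):
    c=imaging.calibration(cam);x=np.array(c['R'])@np.asarray(X,float)+c['t'];p=np.array(c['mtx'])@x
    return p[:2]/p[2]
E
python3 - <<'E'
import cv2
im=cv2.imread('pics/scene0.png')
c=im[235:315,230:320]; c=cv2.resize(c,None,fx=8,fy=7.5,interpolation=cv2.INTER_CUBIC)[:600]
a=cv2.resize(im[225:345,180:320],None,fx=5,fy=5,interpolation=cv2.INTER_CUBIC)
cv2.imwrite('pics/z1.png',a);cv2.imwrite('pics/z2.png',cv2.resize(im[170:275,345:450],None,fx=5.5,fy=5.5,interpolation=cv2.INTER_CUBIC))
E
```

```text
(no output)
```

View pics/z1.png

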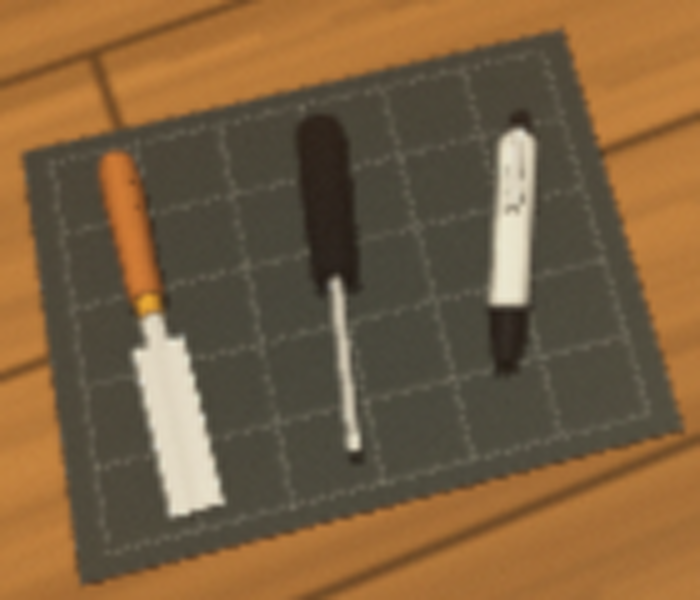

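View pics/z2.png

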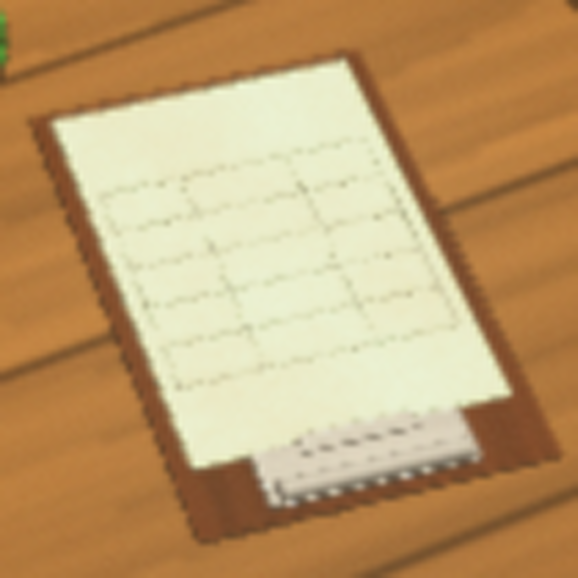

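```bash
python3 - <<'E'
from h import *
f=lambda x,y:(180+x/5,225+y/5)
b=pix2w("scene",*f(521,116),.013); n=pix2w("scene",*f(506,372),.013)
print("btn,nib",b,n,np.linalg.norm(b-n),np.degrees(np.arctan2(*(n-b)[1::-1])))
for z in (.013,.023):
  for p in [(516,130),(510,305)]: print(z,pix2w("scene",*f(*p),z))
C=[pix2w("scene",345+x/5.5,170+y/5.5,.004) for x,y in [(35,120),(350,52),(560,460),(205,542)]]
print(np.round(C,4),np.mean(C,0)); 
for i in range(4):
  d=C[(i+1)%4]-C[i];print(np.linalg.norm(d),np.degrees(np.arctan2(d[1],d[0])))
M=[pix2w("scene",*f(*p),.003) for p in [(25,155),(563,32),(683,432),(82,582)]]; print(np.round(M,3))
print(np.round([pix2w("scene",*f(*p),.013) for p in [(322,118),(338,280),(355,458)]],3))
E
```

```text
btn,nib [ 0.51784492 -0.08812283  0.013     ] [ 0.65428141 -0.15030528  0.013     ] 0.14993856608010359 -24.50165368755995
0.013 [ 0.52493408 -0.09380557  0.013     ]
0.013 [ 0.6204563  -0.13484768  0.013     ]
0.023 [ 0.53081077 -0.09551379  0.023     ]
0.023 [ 0.62537896 -0.13614599  0.023     ]
[[0.4105 0.1669 0.004 ]
 [0.4371 0.3461 0.004 ]
 [0.7042 0.3073 0.004 ]
 [0.6746 0.1263 0.004 ]] [0.55661523 0.2366567  0.004     ]
0.1812096815482102 81.57047902540265
0.2699122736231269 -8.270587099616545
0.1833591594758353 -99.2960267442217
0.267141894256468 171.27454332083133
[[ 0.428 -0.338  0.003]
 [ 0.47  -0.045  0.003]
 [ 0.715 -0.081  0.003]
 [ 0.67  -0.374  0.003]]
[[ 0.476 -0.186  0.013]
 [ 0.572 -0.21   0.013]
 [ 0.667 -0.234  0.013]]
```

```bash
cat >> h.py <<'E'
from scipy.spatial.transform import Rotation as Ro
def tgt(pos,az,tilt=0):
    """tool pose: tool x azimuth az(deg); tool z down tilted; marker x az = az-90"""
    a=np.radians(az); x=np.array([np.cos(a),np.sin(a),0]); f=np.array([np.cos(a-np.pi/2),np.sin(a-np.pi/2),0]) # f=marker forward
    t=np.radians(tilt); z=np.array([0,0,-1])*np.cos(t)+f*np.sin(t); y=np.cross(z,x)
    return np.array(pos),np.column_stack([x,y,z])
def cur():
    s=telemetry.sense();q=np.array(s['eef_rot']);return s,np.array(s['tcp_pos']),Ro.from_quat(q[[1,2,3,0]]).as_matrix()
def step(pos,az,tilt=0,grasp=False):
    """pos=TCP target, or grasp point (19 mm behind TCP) if grasp"""
    P,R=tgt(pos,az,tilt)
    if grasp: P=P+0.019*R[:,2]
    s,p,R0=cur()
    print("t",round(s['time'],2),"dp cm",np.round(R0.T@(P-p)*100,2),"rot",np.round(Ro.from_matrix(R0.T@R).as_rotvec(),3),"q",np.round(s['joint_positions'],2),"F",np.round(s['wrist_force'],1),"op",round(s['opening'],4),"tcp",np.round(p,4))
E
python3 - <<'E'
from h import *
print(pix2w("scene",128,352,0),pix2w("scene",100,300,0))
print(pix2w("side",400,188,0),pix2w("side",443,200,0))
step([.56,-.11,.22],65.5)
step([.56,-.11,.22],-114.5)
E
```

```text
[ 0.62912564 -0.52840252  0.        ] [ 0.46602707 -0.56725093  0.        ]
[ 6.19294943e-01 -5.34399673e-01 -1.11022302e-16] [ 0.43452723 -0.54744949  0.        ]
t 0.75 dp cm [-39.26 -50.94  -0.13] rot [-0.    0.   -2.44] q [ 1.27  0.61 -0.01  1.42  0.01  1.1  -0.04] F [-0.2  0.4  0. ] op 0.093 tcp [ 0.1757 -0.6258  0.2187]
t 0.75 dp cm [-39.26 -50.94  -0.13] rot [0.    0.    0.701] q [ 1.27  0.61 -0.01  1.42  0.01  1.1  -0.04] F [-0.2  0.4  0. ] op 0.093 tcp [ 0.1757 -0.6258  0.2187]
```

Request:
{"name": "play_rows", "arguments": {
  "plan": [
    {"dp": [-2.4,-3.2,0],"delta_rot": [0,0,-0.12],"grip": 7},
    {"dp": [-4.8,-6.4,0],"delta_rot": [0,0,-0.24],"grip": 7},
    {"dp": [-7.2,-9.6,0],"delta_rot": [0,0,-0.36],"grip": 7},
    {"dp": [-9.6,-12.8,0],"delta_rot": [0,0,-0.48],"grip": 7},
    {"dp": [-12,-16,0],"delta_rot": [0,0,-0.6],"grip": 7}
  ]
}}

```text
time: 1.17
tcp_pos: [0.2983, -0.4655, 0.219]
eef_rot: [0.0, 0.941, -0.339, 0.0]
wrist_force: [0.0, 0.2, -0.4]
opening: 0.0705
```

```bash
python3 -c "
from h import *
step([.56,-.11,.22],65.5)"
```

```text
t 1.17 dp cm [ -2.5  -44.07  -0.11] rot [ 1.000e-03 -0.000e+00 -1.835e+00] q [ 1.09  0.47 -0.19  1.71  0.1   0.98  0.17] F [ 0.   0.2 -0.4] op 0.0705 tcp [ 0.2983 -0.4655  0.219 ]
```

Request:
{"name": "play_rows", "arguments": {
  "plan": [
    {"dp": [-0.2,-4,0],"delta_rot": [0,0,-0.125],"grip": 7},
    {"dp": [-0.4,-8,0],"delta_rot": [0,0,-0.25],"grip": 7},
    {"dp": [-0.6,-12,0],"delta_rot": [0,0,-0.375],"grip": 7},
    {"dp": [-0.8,-16,0],"delta_rot": [0,0,-0.5],"grip": 7},
    {"dp": [-1,-20,0],"delta_rot": [0,0,-0.625],"grip": 7}
  ]
}}

```text
time: 1.58
tcp_pos: [0.419, -0.3036, 0.2194]
eef_rot: [0.001, 0.999, -0.033, 0.001]
wrist_force: [0.1, -0.8, 0.8]
opening: 0.0699
```

```bash
python3 -c "
from h import *
step([.56,-.11,.22],65.5)"
```

```text
t 1.58 dp cm [ 12.79 -20.25  -0.07] rot [ 0.002 -0.    -1.209] q [ 0.85  0.43 -0.39  1.8   0.2   0.95  0.32] F [ 0.1 -0.8  0.8] op 0.0699 tcp [ 0.419  -0.3036  0.2194]
```

Request:
{"name": "play_rows", "arguments": {
  "plan": [
    {"dp": [2.2,-3.4,0],"delta_rot": [0,0,-0.125],"grip": 7},
    {"dp": [4.4,-6.8,0],"delta_rot": [0,0,-0.25],"grip": 7},
    {"dp": [6.6,-10.2,0],"delta_rot": [0,0,-0.375],"grip": 7},
    {"dp": [8.8,-13.6,0],"delta_rot": [0,0,-0.5],"grip": 7},
    {"dp": [11,-17,0],"delta_rot": [0,0,-0.625],"grip": 7}
  ]
}}

```text
time: 2.0
tcp_pos: [0.541, -0.1398, 0.2197]
eef_rot: [0.001, 0.961, 0.276, 0.001]
wrist_force: [0.8, -0.1, 0.5]
opening: 0.07
```

```bash
python3 -c "
from h import *
step([.56,-.11,.22],65.5)"
```

```text
t 2.0 dp cm [ 3.19 -1.52 -0.03] rot [ 0.003  0.001 -0.585] q [ 0.57  0.52 -0.56  1.68  0.32  1.03  0.47] F [ 0.8 -0.1  0.5] op 0.07 tcp [ 0.541  -0.1398  0.2197]
```

Request:
{"name": "play_rows", "arguments": {
  "plan": [
    {"dp": [1.2,-0.6,0],"delta_rot": [0,0,-0.12],"grip": 7},
    {"dp": [2.4,-1.2,0],"delta_rot": [0,0,-0.24],"grip": 7},
    {"dp": [3.2,-1.5,0],"delta_rot": [0,0,-0.36],"grip": 7},
    {"dp": [3.2,-1.5,0],"delta_rot": [0,0,-0.48],"grip": 7},
    {"dp": [3.2,-1.5,0],"delta_rot": [0,0,-0.585],"grip": 7}
  ]
}}

```text
time: 2.42
tcp_pos: [0.5606, -0.1093, 0.2197]
eef_rot: [0.001, 0.839, 0.544, 0.0]
wrist_force: [-0.6, -0.5, -1.5]
opening: 0.07
```

```bash
python3 - <<'E'
from h import *
im=imaging.capture("wrist");cv2.imwrite("pics/w1.png",im[:,:,::-1])
c=imaging.calibration("wrist");print(c)
for n in ["marker_mid","marker_button_end","marker_nib_tip","screwdriver"]: print(n,models.mark_of("wrist",n))
step([.56,-.11,.22],65.5)
E
```

```text
{'mtx': array([[371.64829954,   0.        , 317.63541556],
       [  0.        , 371.64829954, 240.79606882],
       [  0.        ,   0.        ,   1.        ]]), 'R': array([[ 0.40641141,  0.9136896 , -0.00104075],
       [ 0.87520814, -0.38896717,  0.28760259],
       [ 0.26237467, -0.11779584, -0.95774927]]), 't': array([-0.12613446, -0.56775308,  0.23170216])}
marker_mid [{'point': [0.2642, -0.4204, 0.0129], 'score': 0.95}, {'point': [0.2936, -0.2023, 0.0085], 'score': 0.89}, {'point': [0.5787, -0.1253, 0.0127], 'score': 0.72}]
marker_button_end [{'point': [0.5112, -0.0887, 0.0134], 'score': 0.69}, {'point': [0.3408, -0.3996, 0.0131], 'score': 0.56}, {'point': [0.3136, -0.1258, 0.0115], 'score': 0.42}]
marker_nib_tip []
screwdriver [{'point': [0.5691, -0.2121, 0.0047], 'score': 0.84}]
t 2.67 dp cm [ 0.04 -0.03 -0.03] rot [ 0.003  0.001 -0.003] q [ 0.6   0.57 -0.71  1.65  0.42  1.08  0.9 ] F [-0.2  0.1 -0.1] op 0.0697 tcp [ 0.5601 -0.1105  0.2197]
```

View pics/w1.png

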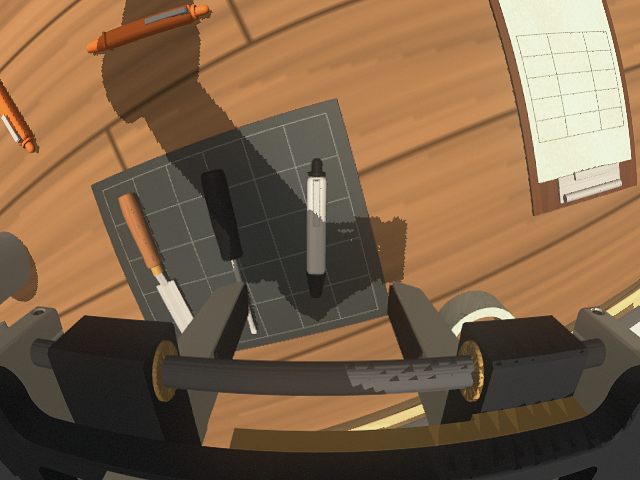

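```bash
cat >> h.py <<'E'
def fish(c,u,v,z):
    K=np.array(c['mtx']);R=np.array(c['R']);o=-R.T@np.array(c['t'])
    p=np.array([(u-K[0,2])/K[0,0],(v-K[1,2])/K[1,1]]);r=np.linalg.norm(p)
    d=R.T@np.array([*(np.sin(r)*p/r if r>0 else p),np.cos(r)])
    return o+d*(z-o[2])/d[2]
E
python3 - <<'E'
from h import *
c=imaging.calibration("wrist");print(-c['R'].T@c['t'])
for n,p,z in [("btn",(317,158),.013),("nib",(316,297),.013),("barrel0",(317,178),.018),("barrel1",(316,273),.018),("L",(307.5,240),.023),("R",(326,240),.023),("L",(308.5,190),.023),("R",(326,190),.023),("tape",(478,330),.03)]: print(n,np.round(fish(c,*p,z),4))
a,b=fish(c,317,158,.013),fish(c,316,297,.013);print(np.linalg.norm(a-b),np.degrees(np.arctan2(*(b-a)[1::-1])))
for p in [(533,215),(634,185),(490,0)]: print(fish(c,*p,.004))
E
```

```text
[ 0.48750489 -0.07772474  0.38526097]
btn [ 0.5105 -0.0894  0.013 ]
nib [ 0.6472 -0.1534  0.013 ]
barrel0 [ 0.5283 -0.0976  0.018 ]
barrel1 [ 0.6194 -0.1406  0.018 ]
L [ 0.5812 -0.1325  0.023 ]
R [ 0.5891 -0.1154  0.023 ]
L [ 0.5351 -0.1099  0.023 ]
R [ 0.5423 -0.0943  0.023 ]
tape [0.7632 0.0036 0.03  ]
0.15091996529779025 -25.090376709633492
[0.66870292 0.11904282 0.004     ]
[0.6992939  0.30040936 0.004     ]
[0.41915736 0.16170617 0.004     ]
```

```bash
python3 -c "
from h import *
step([.570,-.117,.06],65)"
```

```text
t 2.67 dp cm [-0.16  1.13 15.97] rot [0.003 0.001 0.006] q [ 0.6   0.57 -0.71  1.65  0.42  1.08  0.9 ] F [-0.2  0.1 -0.1] op 0.0697 tcp [ 0.5601 -0.1105  0.2197]
```

Request:
{"name": "play_rows", "arguments": {
  "plan": [
    {"dp": [-0.1,0.5,3.5],"delta_rot": [0,0,0.006],"grip": 5},
    {"dp": [-0.15,1.1,7.5],"delta_rot": [0,0,0.006],"grip": 5},
    {"dp": [-0.16,1.13,11.5],"delta_rot": [0,0,0.006],"grip": 5},
    {"dp": [-0.16,1.13,15],"delta_rot": [0,0,0.006],"grip": 5},
    {"dp": [-0.16,1.13,16],"delta_rot": [0,0,0.006],"grip": 5}
  ]
}}

```text
time: 3.08
tcp_pos: [0.5662, -0.1176, 0.0546]
eef_rot: [-0.001, 0.844, 0.537, -0.004]
wrist_force: [-0.0, 0.3, 0.0]
opening: 0.05
```

```bash
python3 - <<'E'
from h import *
im=imaging.capture("wrist");cv2.imwrite("pics/w2.png",im[:,:,::-1])
im=imaging.capture("side");cv2.imwrite("pics/s2.png",im[:,:,::-1])
step([.570,-.117,.0055],65)
E
```

```text
t 3.18 dp cm [0.07 0.13 5.26] rot [-0.001  0.003 -0.001] q [ 0.52  0.78 -0.58  1.78  0.59  0.77  0.76] F [0.2 1.  0.6] op 0.0501 tcp [ 0.5687 -0.117   0.0581]
```

View pics/w2.png

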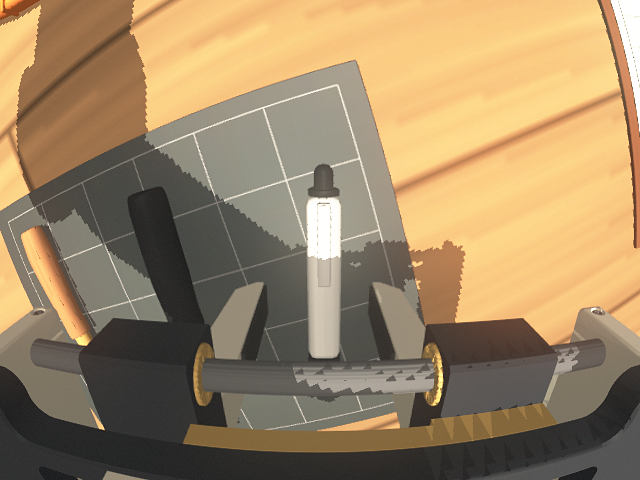

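Request:
{"name": "play_rows", "arguments": {
  "plan": [
    {"dp": [0.1,0.13,2.5],"delta_rot": [0,0.003,0],"grip": 5},
    {"dp": [0.1,0.13,4],"delta_rot": [0,0.003,0],"grip": 5},
    {"dp": [0.1,0.13,4.8],"delta_rot": [0,0.003,0],"grip": 5},
    {"dp": [0.1,0.13,5.2],"delta_rot": [0,0.003,0],"grip": 5},
    {"dp": [0.1,0.13,5.2],"delta_rot": [0,0.003,0],"grip": 5}
  ]
}}

```text
time: 3.6
tcp_pos: [0.5711, -0.1167, 0.0072]
eef_rot: [0.0, 0.844, 0.537, 0.0]
wrist_force: [0.0, -0.1, -0.4]
opening: 0.0499
```

```bash
python3 - <<'E'
from h import *
step([.570,-.117,.0055],65)
E
```

```text
t 3.6 dp cm [-0.07 -0.09  0.17] rot [ 0.001 -0.001 -0.001] q [ 0.48  0.85 -0.53  1.8   0.65  0.67  0.71] F [ 0.  -0.1 -0.4] op 0.0499 tcp [ 0.5711 -0.1167  0.0072]
```

Request:
{"name": "play_rows", "arguments": {
  "plan": [
    {"dp": [0,0,0.15],"delta_rot": [0,0,0],"grip": 4},
    {"dp": [0,0,0.15],"delta_rot": [0,0,0],"grip": 3},
    {"dp": [0,0,0.15],"delta_rot": [0,0,0],"grip": 1.5},
    {"dp": [0,0,0.15],"delta_rot": [0,0,0],"grip": 1.5},
    {"dp": [0,0,0.15],"delta_rot": [0,0,0],"grip": 1.5}
  ],
  "grip_force": 50
}}

```text
time: 4.02
tcp_pos: [0.5714, -0.1168, 0.0062]
eef_rot: [0.0, 0.844, 0.537, 0.001]
wrist_force: [0.6, 0.3, 0.6]
opening: 0.0213
```

Request:
{"name": "play_rows", "arguments": {
  "plan": [
    {"dp": [0,0,0],"delta_rot": [0,0,0],"grip": 1},
    {"dp": [0,0,0],"delta_rot": [0,0,0],"grip": 1},
    {"dp": [0,0,-2],"delta_rot": [0,0,0],"grip": 1},
    {"dp": [0,0,-5],"delta_rot": [0,0,0],"grip": 1},
    {"dp": [0,0,-8],"delta_rot": [0,0,0],"grip": 1}
  ]
}}

```text
time: 4.43
tcp_pos: [0.5701, -0.1167, 0.086]
eef_rot: [-0.001, 0.844, 0.537, -0.001]
wrist_force: [0.8, -0.3, -1.0]
opening: 0.0198
```

```bash
python3 - <<'E'
from h import *
im=imaging.capture("wrist");cv2.imwrite("pics/w3.png",im[:,:,::-1])
step([.50,.03,.15],90,0)
E
```

```text
t 4.48 dp cm [ 10.13 -12.91  -5.82] rot [ 0.01  -0.002 -0.437] q [ 0.54  0.73 -0.62  1.75  0.56  0.83  0.79] F [ 0.2 -0.3  2.5] op 0.0195 tcp [ 0.5746 -0.1165  0.0926]
```

View pics/w3.png

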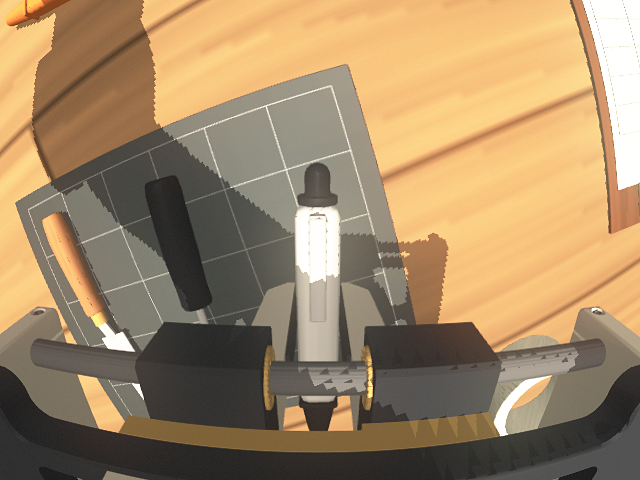

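Request:
{"name": "play_rows", "arguments": {
  "plan": [
    {"dp": [0,-1,-3.5],"delta_rot": [0,0,-0.08],"grip": 1},
    {"dp": [2,-4,-6],"delta_rot": [0,0,-0.18],"grip": 1},
    {"dp": [4.5,-7,-6],"delta_rot": [0,0,-0.28],"grip": 1},
    {"dp": [7,-10,-6],"delta_rot": [0,0,-0.38],"grip": 1},
    {"dp": [10,-13,-6],"delta_rot": [0,0,-0.44],"grip": 1}
  ]
}}

```text
time: 4.9
tcp_pos: [0.4977, 0.0285, 0.1521]
eef_rot: [0.004, 0.706, 0.709, 0.003]
wrist_force: [0.8, 0.7, -0.4]
opening: 0.0195
```

```bash
python3 - <<'E'
from h import *
step([.50,.03,.15],90,0)
step([.50,.03,.12],90,60)
E
```

```text
t 4.9 dp cm [0.15 0.23 0.21] rot [0.011 0.002 0.004] q [ 0.43  0.58 -0.8   1.93  0.55  0.86  0.91] F [ 0.8  0.7 -0.4] op 0.0195 tcp [0.4977 0.0285 0.1521]
t 4.9 dp cm [0.15 0.2  3.21] rot [-1.036e+00 -1.000e-03  5.000e-03] q [ 0.43  0.58 -0.8   1.93  0.55  0.86  0.91] F [ 0.8  0.7 -0.4] op 0.0195 tcp [0.4977 0.0285 0.1521]
```

Request:
{"name": "play_rows", "arguments": {
  "plan": [
    {"dp": [0,2.5,0],"delta_rot": [-0.1,0,0],"grip": 1},
    {"dp": [0,5,0],"delta_rot": [-0.2,0,0],"grip": 1},
    {"dp": [0,7.5,0],"delta_rot": [-0.32,0,0],"grip": 1},
    {"dp": [0,10,0],"delta_rot": [-0.44,0,0],"grip": 1},
    {"dp": [0,11,0],"delta_rot": [-0.56,0,0],"grip": 1}
  ]
}}

```text
time: 5.32
tcp_pos: [0.6043, 0.0232, 0.1538]
eef_rot: [0.178, 0.687, 0.685, 0.164]
wrist_force: [-0.7, -1.0, -0.9]
opening: 0.0195
```

```bash
python3 - <<'E'
from h import *
step([.61,.03,.15],90,60)
E
```

```text
t 5.32 dp cm [0.69 0.33 0.59] rot [-0.559  0.019  0.006] q [ 0.17  0.5  -0.39  2.08  1.21  0.29  0.3 ] F [-0.7 -1.  -0.9] op 0.0195 tcp [0.6043 0.0232 0.1538]
```

Request:
{"name": "play_rows", "arguments": {
  "plan": [
    {"dp": [0.2,0.3,0],"delta_rot": [-0.08,0,0],"grip": 1},
    {"dp": [0.4,0.3,0.3],"delta_rot": [-0.16,0,0],"grip": 1},
    {"dp": [0.6,0.3,0.6],"delta_rot": [-0.24,0,0],"grip": 1},
    {"dp": [0.7,0.3,0.6],"delta_rot": [-0.32,0,0],"grip": 1},
    {"dp": [0.7,0.3,0.6],"delta_rot": [-0.4,0,0],"grip": 1}
  ]
}}

```text
time: 5.73
tcp_pos: [0.6065, 0.0196, 0.1464]
eef_rot: [0.257, 0.671, 0.665, 0.206]
wrist_force: [-1.0, -0.5, -1.9]
opening: 0.0194
```

```bash
python3 - <<'E'
from h import *
step([.61,.03,.15],90,60)
E
```

```text
t 5.73 dp cm [ 1.03  0.51 -0.14] rot [-0.38   0.067  0.029] q [ 0.18  0.54 -0.48  2.22  2.11  0.48 -0.62] F [-1.  -0.5 -1.9] op 0.0194 tcp [0.6065 0.0196 0.1464]
```

Request:
{"name": "play_rows", "arguments": {
  "plan": [
    {"dp": [0.5,0.5,0],"delta_rot": [-0.1,0.03,0.01],"grip": 1},
    {"dp": [1,0.5,-0.1],"delta_rot": [-0.2,0.05,0.02],"grip": 1},
    {"dp": [1,0.5,-0.1],"delta_rot": [-0.3,0.067,0.029],"grip": 1},
    {"dp": [1,0.5,-0.1],"delta_rot": [-0.38,0.067,0.029],"grip": 1},
    {"dp": [1,0.5,-0.1],"delta_rot": [-0.38,0.067,0.029],"grip": 1}
  ]
}}

```text
time: 6.15
tcp_pos: [0.6206, 0.0472, 0.1396]
eef_rot: [0.335, 0.607, 0.636, 0.338]
wrist_force: [-0.1, 2.0, -2.4]
opening: 0.0195
```

```bash
python3 - <<'E'
from h import *
im=imaging.capture("side");cv2.imwrite("pics/s4.png",im[:,:,::-1])
im=imaging.capture("wrist");cv2.imwrite("pics/w4.png",im[:,:,::-1])
step([.61,.03,.15],90,60)
E
```

```text
t 6.25 dp cm [-1.71  1.14 -1.9 ] rot [-0.074 -0.029  0.016] q [ 0.52  1.   -1.13  2.41  2.47  1.28 -0.65] F [ 0.  -0.1 -2.2] op 0.0199 tcp [0.6187 0.0474 0.1299]
```

View pics/s4.png

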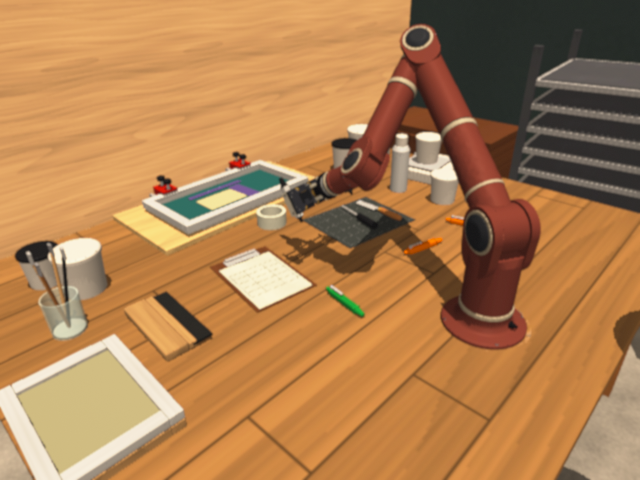

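View pics/w4.png

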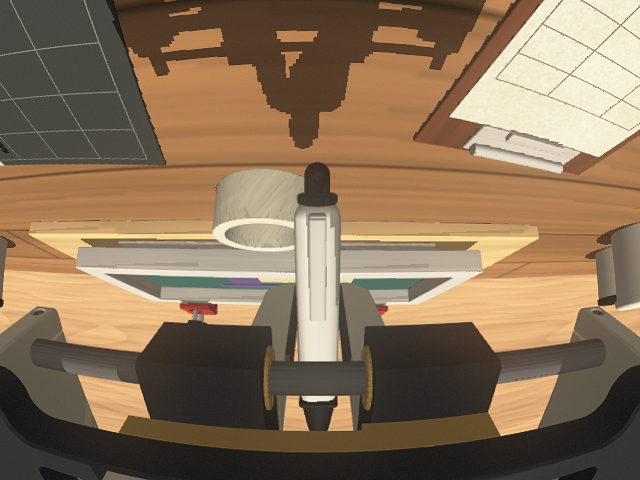

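```bash
python3 - <<'E'
from h import *
step([.66,.04,.10],91,50)
E
```

```text
t 6.25 dp cm [-0.88 -0.17  5.07] rot [ 0.101 -0.014  0.008] q [ 0.52  1.   -1.13  2.41  2.47  1.28 -0.65] F [ 0.  -0.1 -2.2] op 0.0199 tcp [0.6187 0.0474 0.1299]
```

Request:
{"name": "play_rows", "arguments": {
  "plan": [
    {"dp": [-0.3,0,1.5],"delta_rot": [0.03,0,0],"grip": 1},
    {"dp": [-0.6,-0.1,3],"delta_rot": [0.06,-0.01,0],"grip": 1},
    {"dp": [-0.9,-0.2,4.5],"delta_rot": [0.1,-0.014,0.008],"grip": 1},
    {"dp": [-0.9,-0.2,5],"delta_rot": [0.1,-0.014,0.008],"grip": 1},
    {"dp": [-0.9,-0.2,5],"delta_rot": [0.1,-0.014,0.008],"grip": 1}
  ]
}}

```text
time: 6.67
tcp_pos: [0.6608, 0.0385, 0.1021]
eef_rot: [0.299, 0.635, 0.646, 0.301]
wrist_force: [-0.7, 0.1, -1.5]
opening: 0.0195
```

```bash
python3 - <<'E'
from h import *
im=imaging.capture("scene");cv2.imwrite("pics/c5.png",im[:,:,::-1])
step([.66,.04,.065],91,50)
c=cv2.resize(im[150:330,220:460],None,fx=3.3,fy=3.3,interpolation=cv2.INTER_CUBIC);cv2.imwrite("pics/c5z.png",c[:,:,::-1])
E
```

```text
t 6.72 dp cm [ 0.09 -2.79  2.4 ] rot [0.003 0.002 0.003] q [ 0.52  1.   -1.08  2.26  2.39  1.09 -0.54] F [-0.7  0.6 -1. ] op 0.0196 tcp [0.6595 0.0393 0.1018]
```

View pics/c5z.png

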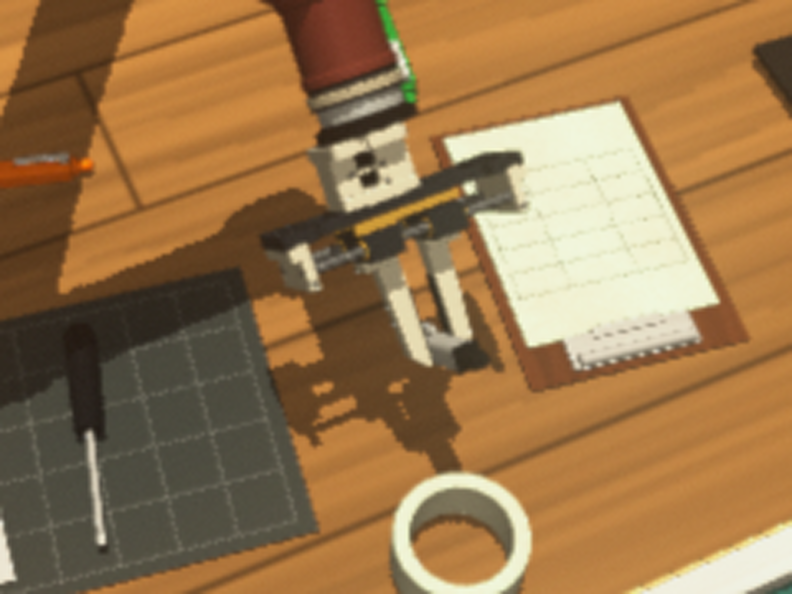

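Request:
{"name": "play_rows", "arguments": {
  "plan": [
    {"dp": [0.1,-0.8,0.7],"delta_rot": [0,0,0],"grip": 1},
    {"dp": [0.1,-1.6,1.4],"delta_rot": [0,0,0],"grip": 1},
    {"dp": [0.1,-2.3,2],"delta_rot": [0,0,0],"grip": 1},
    {"dp": [0.1,-2.8,2.4],"delta_rot": [0,0,0],"grip": 1},
    {"dp": [0.1,-2.8,2.4],"delta_rot": [0,0,0],"grip": 1}
  ],
  "grip_force": 60
}}

```text
time: 7.13
tcp_pos: [0.6587, 0.04, 0.0619]
eef_rot: [0.297, 0.635, 0.647, 0.3]
wrist_force: [0.5, 0.3, -1.3]
opening: 0.0194
```

```bash
python3 - <<'E'
from h import *
step([.66,.04,.055],91,50)
E
```

```text
t 7.13 dp cm [ 0.   -0.44  0.55] rot [-0.001  0.002  0.003] q [ 0.5   1.09 -1.05  2.27  2.47  1.16 -0.56] F [ 0.5  0.3 -1.3] op 0.0194 tcp [0.6587 0.04   0.0619]
```

Request:
{"name": "play_rows", "arguments": {
  "plan": [
    {"dp": [0,-0.15,0.13],"delta_rot": [0,0,0],"grip": 1},
    {"dp": [0,-0.3,0.26],"delta_rot": [0,0,0],"grip": 1},
    {"dp": [0,-0.45,0.39],"delta_rot": [0,0,0],"grip": 1},
    {"dp": [0,-0.6,0.52],"delta_rot": [0,0,0],"grip": 1},
    {"dp": [0,-0.6,0.52],"delta_rot": [0,0,0],"grip": 1}
  ]
}}

```text
time: 7.55
tcp_pos: [0.6587, 0.0399, 0.0536]
eef_rot: [0.297, 0.635, 0.647, 0.3]
wrist_force: [0.4, -0.2, -1.4]
opening: 0.0192
```

Request:
{"name": "play_rows", "arguments": {
  "plan": [
    {"dp": [0,-0.08,0.07],"delta_rot": [0,0,0],"grip": 1},
    {"dp": [0,-0.16,0.14],"delta_rot": [0,0,0],"grip": 1},
    {"dp": [0,-0.24,0.21],"delta_rot": [0,0,0],"grip": 1},
    {"dp": [0,-0.24,0.21],"delta_rot": [0,0,0],"grip": 1}
  ]
}}

```text
time: 7.88
tcp_pos: [0.6588, 0.0397, 0.0503]
eef_rot: [0.297, 0.635, 0.647, 0.3]
wrist_force: [-0.8, 0.2, -1.6]
opening: 0.0195
```

Request:
{"name": "play_rows", "arguments": {
  "plan": [
    {"dp": [0,-0.08,0.07],"delta_rot": [0,0,0],"grip": 1},
    {"dp": [0,-0.16,0.14],"delta_rot": [0,0,0],"grip": 1},
    {"dp": [0,-0.24,0.21],"delta_rot": [0,0,0],"grip": 1},
    {"dp": [0,-0.24,0.21],"delta_rot": [0,0,0],"grip": 1}
  ]
}}

```text
time: 8.22
tcp_pos: [0.6592, 0.0399, 0.0477]
eef_rot: [0.297, 0.635, 0.647, 0.3]
wrist_force: [-1.1, -0.1, 2.3]
opening: 0.0192
```

Request:
{"name": "play_rows", "arguments": {
  "plan": [
    {"dp": [0,-0.08,0.07],"delta_rot": [0,0,0],"grip": 1},
    {"dp": [0,-0.16,0.14],"delta_rot": [0,0,0],"grip": 1},
    {"dp": [0,-0.16,0.14],"delta_rot": [0,0,0],"grip": 1}
  ]
}}

```text
time: 8.47
tcp_pos: [0.6599, 0.0403, 0.047]
eef_rot: [0.298, 0.634, 0.647, 0.301]
wrist_force: [-0.9, -0.5, 6.9]
opening: 0.0196
```

Request:
{"name": "play_rows", "arguments": {
  "plan": [
    {"dp": [0,-0.1,0.05],"delta_rot": [0,0,0],"grip": 1},
    {"dp": [0,-0.2,0.1],"delta_rot": [0,0,0],"grip": 1},
    {"dp": [0,-0.3,0.13],"delta_rot": [0,0,0],"grip": 1},
    {"dp": [0,-0.4,0.16],"delta_rot": [0,0,0],"grip": 1},
    {"dp": [0,-0.4,0.16],"delta_rot": [0,0,0],"grip": 1}
  ]
}}

```text
time: 8.88
tcp_pos: [0.6601, 0.0408, 0.0459]
eef_rot: [0.301, 0.633, 0.646, 0.304]
wrist_force: [-3.2, -1.6, 8.9]
opening: 0.0191
```

Request:
{"name": "play_rows", "arguments": {
  "plan": [
    {"dp": [0,-0.2,0.1],"delta_rot": [0,0,0],"grip": 1},
    {"dp": [0,-0.4,0.2],"delta_rot": [0,0,0],"grip": 1},
    {"dp": [0,-0.6,0.3],"delta_rot": [0,0,0],"grip": 1},
    {"dp": [0,-0.7,0.35],"delta_rot": [0,0,0],"grip": 1},
    {"dp": [0,-0.7,0.35],"delta_rot": [0,0,0],"grip": 1}
  ]
}}

```text
time: 9.3
tcp_pos: [0.6593, 0.0412, 0.0405]
eef_rot: [0.302, 0.632, 0.645, 0.305]
wrist_force: [-3.6, -1.5, 6.6]
opening: 0.0194
```

```bash
python3 - <<'E'
from h import *
im=imaging.capture("wrist");cv2.imwrite("pics/w6.png",im[:,:,::-1])
step([.66,.04,.04],91,50)
E
```

```text
t 9.35 dp cm [-0.12  0.1   0.09] rot [0.013 0.001 0.004] q [ 0.49  1.15 -1.03  2.27  2.53  1.21 -0.59] F [-0.8 -0.1  2.2] op 0.0194 tcp [0.6587 0.0412 0.0398]
```

View pics/w6.png

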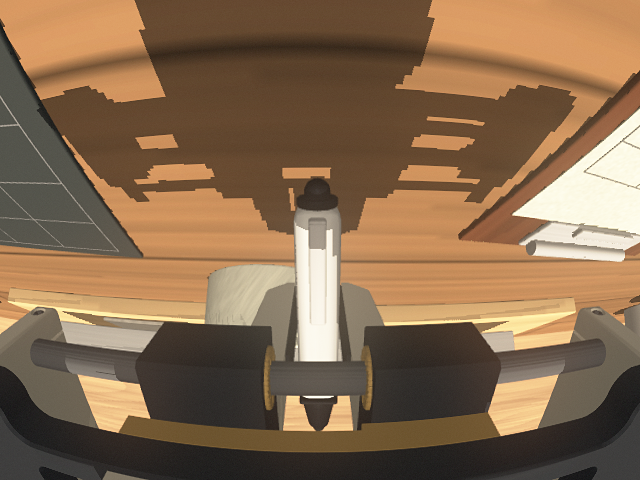

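Request:
{"name": "play_rows", "arguments": {
  "plan": [
    {"dp": [0,-0.1,0.05],"delta_rot": [0,0,0],"grip": 1},
    {"dp": [0,-0.2,0.1],"delta_rot": [0,0,0],"grip": 1},
    {"dp": [0,-0.3,0.15],"delta_rot": [0,0,0],"grip": 1},
    {"dp": [0,-0.3,0.15],"delta_rot": [0,0,0],"grip": 1}
  ]
}}

```text
time: 9.68
tcp_pos: [0.6597, 0.0414, 0.0389]
eef_rot: [0.304, 0.631, 0.645, 0.307]
wrist_force: [-1.2, -1.7, 8.8]
opening: 0.0196
```

Request:
{"name": "play_rows", "arguments": {
  "plan": [
    {"dp": [0,-0.2,0.1],"delta_rot": [0,0,0],"grip": 1},
    {"dp": [0,-0.4,0.2],"delta_rot": [0,0,0],"grip": 1},
    {"dp": [0,-0.6,0.3],"delta_rot": [0,0,0],"grip": 1},
    {"dp": [0,-0.7,0.35],"delta_rot": [0,0,0],"grip": 1},
    {"dp": [0,-0.7,0.35],"delta_rot": [0,0,0],"grip": 1}
  ]
}}

```text
time: 10.1
tcp_pos: [0.6616, 0.0417, 0.0366]
eef_rot: [0.308, 0.629, 0.642, 0.311]
wrist_force: [-1.0, -1.6, 14.5]
opening: 0.0196
```

Request:
{"name": "play_rows", "arguments": {
  "plan": [
    {"dp": [0,0.8,-0.6],"delta_rot": [0,0,0],"grip": 1},
    {"dp": [0,2,-1.6],"delta_rot": [0,0,0],"grip": 1},
    {"dp": [0,3.5,-2.9],"delta_rot": [0,0,0],"grip": 1},
    {"dp": [0,5,-4.2],"delta_rot": [0,0,0],"grip": 1},
    {"dp": [0,6,-5],"delta_rot": [0,0,0],"grip": 1}
  ]
}}

```text
time: 10.52
tcp_pos: [0.6587, 0.0423, 0.1151]
eef_rot: [0.308, 0.629, 0.643, 0.311]
wrist_force: [0.4, 0.1, -1.9]
opening: 0.0192
```

```bash
python3 - <<'E'
from h import *
im=imaging.capture("wrist");cv2.imwrite("pics/w7.png",im[:,:,::-1])
im=imaging.capture("scene");c=cv2.resize(im[150:330,220:460],None,fx=3.3,fy=3.3,interpolation=cv2.INTER_CUBIC);cv2.imwrite("pics/c7z.png",c[:,:,::-1])
step([.66,.04,.12],91,30)
E
```

```text
t 10.62 dp cm [-0.23  0.32 -0.2 ] rot [0.385 0.003 0.004] q [ 0.52  0.99 -1.1   2.27  2.4   1.12 -0.55] F [-0.9  0.1 -0.5] op 0.0196 tcp [0.6595 0.0423 0.1162]
```

View pics/w7.png

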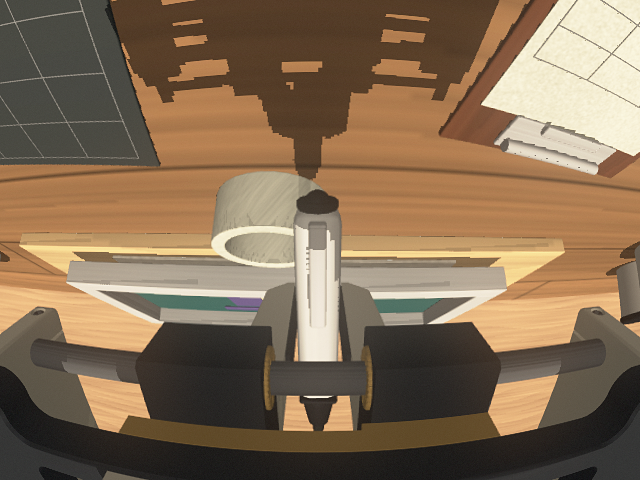

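View pics/c7z.png

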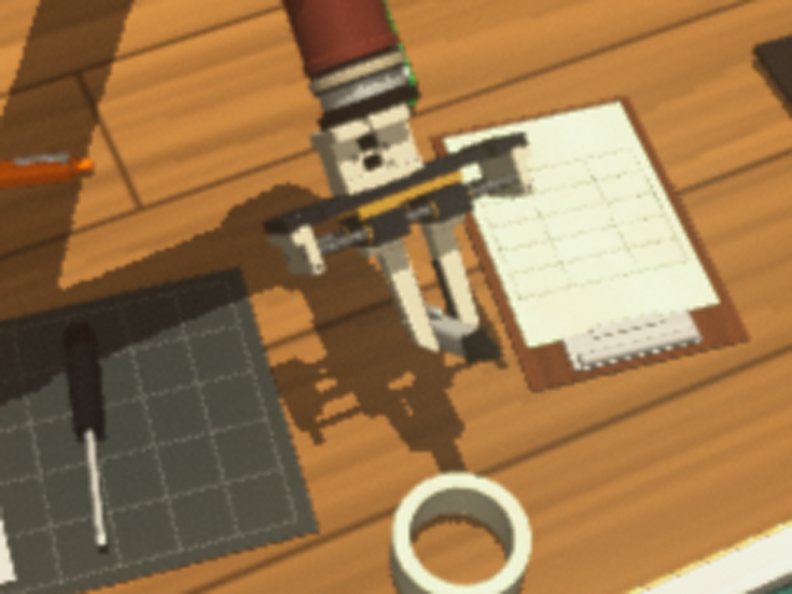

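```bash
python3 - <<'E'
from h import *
step([.62,.03,.17],90,30)
E
```

```text
t 10.62 dp cm [-1.19  1.79 -6.44] rot [ 0.385 -0.008  0.017] q [ 0.52  0.99 -1.1   2.27  2.4   1.12 -0.55] F [-0.9  0.1 -0.5] op 0.0196 tcp [0.6595 0.0423 0.1162]
```

Request:
{"name": "play_rows", "arguments": {
  "plan": [
    {"dp": [-0.2,0.4,-1.3],"delta_rot": [0.06,0,0],"grip": 1},
    {"dp": [-0.5,0.8,-2.6],"delta_rot": [0.13,0,0],"grip": 1},
    {"dp": [-0.8,1.2,-4],"delta_rot": [0.2,0,0.01],"grip": 1},
    {"dp": [-1,1.5,-5.3],"delta_rot": [0.29,-0.01,0.01],"grip": 1},
    {"dp": [-1.2,1.8,-6.4],"delta_rot": [0.38,-0.01,0.02],"grip": 1}
  ]
}}

```text
time: 11.03
tcp_pos: [0.6226, 0.0277, 0.1623]
eef_rot: [0.202, 0.678, 0.679, 0.194]
wrist_force: [-0.8, -1.1, -0.8]
opening: 0.0196
```

```bash
python3 - <<'E'
from h import *
step([.60,.06,.17],88,0)
E
```

```text
t 11.03 dp cm [ 3.22 -1.48 -1.89] rot [0.568 0.001 0.035] q [ 0.56  0.69 -1.05  2.08  1.61  0.69  0.01] F [-0.8 -1.1 -0.8] op 0.0196 tcp [0.6226 0.0277 0.1623]
```

Unwinding well.

Request:
{"name": "play_rows", "arguments": {
  "plan": [
    {"dp": [0.6,-0.3,-0.4],"delta_rot": [0.11,0,0.01],"grip": 1},
    {"dp": [1.2,-0.6,-0.8],"delta_rot": [0.22,0,0.02],"grip": 1},
    {"dp": [1.9,-0.9,-1.2],"delta_rot": [0.34,0,0.03],"grip": 1},
    {"dp": [2.6,-1.2,-1.6],"delta_rot": [0.46,0,0.035],"grip": 1},
    {"dp": [3.2,-1.5,-1.9],"delta_rot": [0.568,0,0.035],"grip": 1}
  ]
}}

```text
time: 11.45
tcp_pos: [0.5983, 0.0602, 0.1695]
eef_rot: [0.014, 0.719, 0.695, 0.013]
wrist_force: [1.3, 0.4, -1.2]
opening: 0.0191
```

```bash
python3 - <<'E'
from h import *
step([.517,.239,.15],81,0)
E
```

```text
t 11.45 dp cm [17.6  -8.79  1.62] rot [ 0.038 -0.002  0.124] q [ 0.47  0.82 -1.13  1.65  0.83  1.17  0.67] F [ 1.3  0.4 -1.2] op 0.0191 tcp [0.5983 0.0602 0.1695]
```

Request:
{"name": "play_rows", "arguments": {
  "plan": [
    {"dp": [3.5,-1.8,0],"delta_rot": [0.02,0,0.03],"grip": 1},
    {"dp": [7,-3.6,0.4],"delta_rot": [0.038,0,0.06],"grip": 1},
    {"dp": [10.6,-5.4,0.8],"delta_rot": [0.038,0,0.09],"grip": 1},
    {"dp": [14.2,-7.2,1.2],"delta_rot": [0.038,0,0.12],"grip": 1},
    {"dp": [17.6,-8.8,1.6],"delta_rot": [0.038,0,0.124],"grip": 1}
  ]
}}

```text
time: 11.87
tcp_pos: [0.5151, 0.2399, 0.1478]
eef_rot: [-0.001, 0.761, 0.649, -0.001]
wrist_force: [1.0, -0.8, -0.7]
opening: 0.0196
```

```bash
python3 - <<'E'
from h import *
im=imaging.capture("wrist");cv2.imwrite("pics/w8.png",im[:,:,::-1])
im=imaging.capture("side");c=cv2.resize(im[120:320,180:420],None,fx=3,fy=3,interpolation=cv2.INTER_CUBIC);cv2.imwrite("pics/s8z.png",c[:,:,::-1])
step([.517,.239,.05],81,0)
E
```

```text
t 11.97 dp cm [-0.67  0.72  9.89] rot [-0.006 -0.005  0.013] q [ 0.13  0.8  -1.08  1.73  0.77  1.1   0.22] F [-0.4  0.  -1.4] op 0.0196 tcp [0.5114 0.2461 0.149 ]
```

View pics/w8.png

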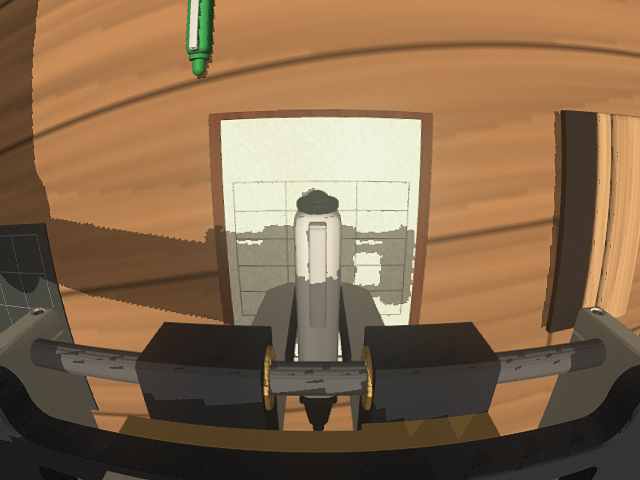

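View pics/s8z.png

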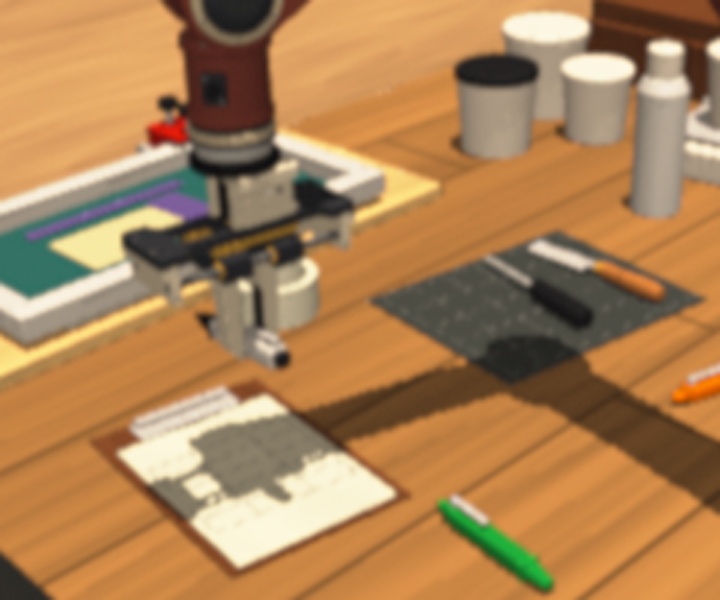

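```bash
python3 - <<'E'
from h import *
s,p,R0=cur(); c=imaging.calibration("wrist")
# cam in tool frame
Rc=np.array(c['R'])@R0; tc=np.array(c['R'])@p+np.array(c['t'])
def pj(X):
    x=Rc@X+tc; K=c['mtx']; th=np.arctan2(np.hypot(x[0],x[1]),x[2]); d=x[:2]/np.hypot(x[0],x[1])
    return K[0,0]*th*d+np.array([K[0,2],K[1,2]])
# tool frame: contact point marker x=-14, axis at z=-7.5mm ; marker x -> tool +y, marker z -> tool -z, marker y-> tool x(-?)
def mk(mx,my,mz,tilt,sl=0):
    a=np.radians(tilt); dx=(mx+14)/1e3+sl; dz=(mz-10)/1e3
    return np.array([my/1e3, dx*np.cos(a)+dz*np.sin(a), -.0075-( -dx*np.sin(a)+dz*np.cos(a))])
for t in (0,3,6,9,12):
    print(t,[np.round(pj(mk(*q,t)),1) for q in [(-62,-10,20),(-62,10,20),(-66,0,18),(-70,0,10),(42,0,20),(70,0,14)]])
E
python3 -c "
import cv2
for n in ('w3','w8'):
    im=cv2.imread(f'pics/{n}.png')[150:440,260:380]
    cv2.imwrite(f'pics/{n}z.png',cv2.resize(im,None,fx=2,fy=2,interpolation=cv2.INTER_CUBIC))
a=cv2.imread('pics/w3z.png');b=cv2.imread('pics/w8z.png');cv2.imwrite('pics/cmp.png',cv2.hconcat([a,b]))"
```

```text
0 [array([295.1, 211. ]), array([344.1, 211. ]), array([319.6, 200.4]), array([319.5, 187.9]), array([319.2, 408.3]), array([319. , 435.8])]
3 [array([294.8, 213.7]), array([344.5, 213.7]), array([319.7, 202.8]), array([319.6, 189.1]), array([319.2, 405.3]), array([319. , 430.7])]
6 [array([294.4, 216.8]), array([345. , 216.8]), array([319.7, 205.6]), array([319.6, 190.7]), array([319.1, 402.1]), array([319. , 425.5])]
9 [array([294.1, 220.3]), array([345.4, 220.3]), array([319.7, 208.8]), array([319.6, 192.7]), array([319.1, 398.8]), array([319. , 420.1])]
12 [array([293.8, 224.2]), array([345.8, 224.2]), array([319.8, 212.5]), array([319.7, 195.2]), array([319.1, 395.3]), array([318.9, 414.7])]
```

View pics/cmp.png

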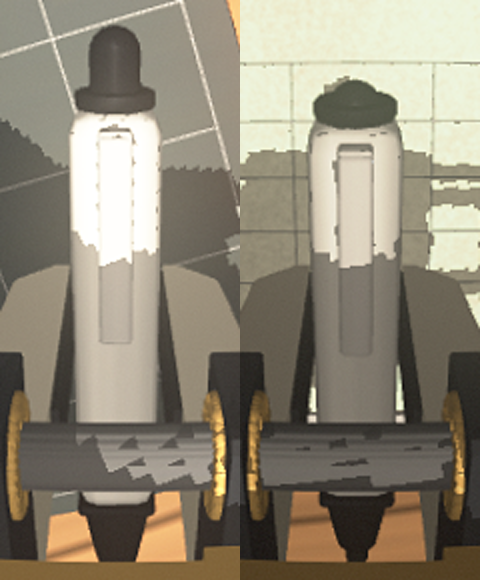

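```bash
python3 - <<'E'
from h import *
step([.517,.239,.04],81,5)
E
```

```text
t 11.97 dp cm [-0.68  0.72 10.89] rot [-0.093 -0.006  0.013] q [ 0.13  0.8  -1.08  1.73  0.77  1.1   0.22] F [-0.4  0.  -1.4] op 0.0196 tcp [0.5114 0.2461 0.149 ]
```

Request:
{"name": "play_rows", "arguments": {
  "plan": [
    {"dp": [-0.3,0.3,2.5],"delta_rot": [-0.04,0,0],"grip": 1},
    {"dp": [-0.6,0.6,5.5],"delta_rot": [-0.09,0,0.01],"grip": 1},
    {"dp": [-0.7,0.7,8.5],"delta_rot": [-0.093,-0.006,0.013],"grip": 1},
    {"dp": [-0.7,0.7,10.5],"delta_rot": [-0.093,-0.006,0.013],"grip": 1},
    {"dp": [-0.7,0.7,10.9],"delta_rot": [-0.093,-0.006,0.013],"grip": 1}
  ]
}}

```text
time: 12.38
tcp_pos: [0.5143, 0.2355, 0.0346]
eef_rot: [0.033, 0.76, 0.649, 0.023]
wrist_force: [0.3, -0.1, -0.7]
opening: 0.0192
```

```bash
python3 - <<'E'
from h import *
im=imaging.capture("side");c=cv2.resize(im[200:320,180:340],None,fx=4.5,fy=4.5,interpolation=cv2.INTER_CUBIC);cv2.imwrite("pics/s9z.png",c[:,:,::-1])
step([.517,.239,.0095],81,5)
E
```

```text
t 12.43 dp cm [ 0.3  -0.06  2.65] rot [-0.006  0.006  0.   ] q [ 0.03  0.89 -0.9   1.89  1.04  0.86 -0.02] F [ 0.4 -0.3 -1.1] op 0.0196 tcp [0.515  0.2365 0.036 ]
```

View pics/s9z.png

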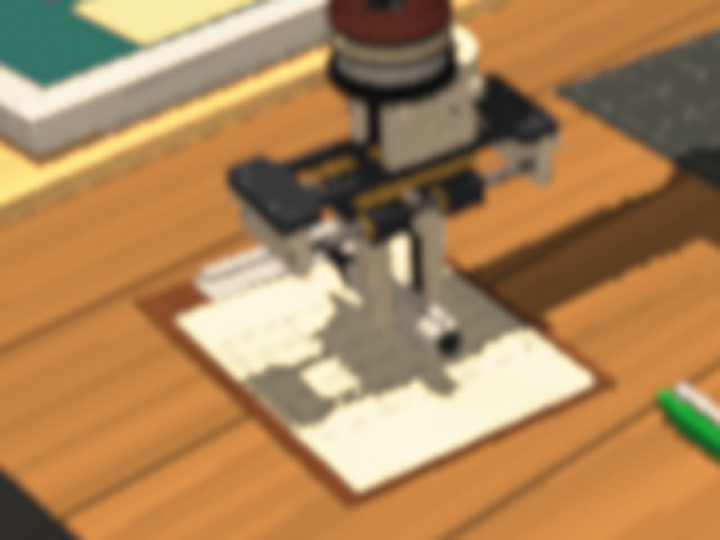

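Request:
{"name": "play_rows", "arguments": {
  "plan": [
    {"dp": [0.3,0,1],"delta_rot": [0,0,0],"grip": 1},
    {"dp": [0.3,0,2],"delta_rot": [0,0,0],"grip": 1},
    {"dp": [0.3,0,2.5],"delta_rot": [0,0,0],"grip": 1},
    {"dp": [0.3,0,2.6],"delta_rot": [0,0,0],"grip": 1},
    {"dp": [0.3,0,2.6],"delta_rot": [0,0,0],"grip": 1}
  ],
  "grip_force": 20
}}

```text
time: 12.85
tcp_pos: [0.5177, 0.2389, 0.01]
eef_rot: [0.033, 0.76, 0.649, 0.024]
wrist_force: [0.8, 0.3, -0.7]
opening: 0.02
```

Request:
{"name": "play_rows", "arguments": {
  "plan": [
    {"dp": [0,0,0.1],"delta_rot": [0,0,0],"grip": 1},
    {"dp": [0,0,0.2],"delta_rot": [0,0,0],"grip": 1},
    {"dp": [0,0,0.2],"delta_rot": [0,0,0],"grip": 1}
  ]
}}

```text
time: 13.1
tcp_pos: [0.5181, 0.2389, 0.0084]
eef_rot: [0.033, 0.76, 0.649, 0.025]
wrist_force: [0.5, 0.3, -0.7]
opening: 0.0198
```

Request:
{"name": "play_rows", "arguments": {
  "plan": [
    {"dp": [0,0,0.1],"delta_rot": [0,0,0],"grip": 1},
    {"dp": [0,0,0.15],"delta_rot": [0,0,0],"grip": 1},
    {"dp": [0,0,0.15],"delta_rot": [0,0,0],"grip": 1}
  ]
}}

```text
time: 13.35
tcp_pos: [0.5184, 0.239, 0.0072]
eef_rot: [0.033, 0.76, 0.649, 0.025]
wrist_force: [-0.2, -1.1, 0.9]
opening: 0.0198
```

Request:
{"name": "play_rows", "arguments": {
  "plan": [
    {"dp": [0,0,0],"delta_rot": [0,0,0],"grip": 2.2},
    {"dp": [0,0,0],"delta_rot": [0,0,0],"grip": 2.8},
    {"dp": [0,0,0],"delta_rot": [0,0,0],"grip": 4},
    {"dp": [0,0,0],"delta_rot": [0,0,0],"grip": 5},
    {"dp": [0,0,0],"delta_rot": [0,0,0],"grip": 5}
  ]
}}

```text
time: 13.77
tcp_pos: [0.5184, 0.239, 0.0072]
eef_rot: [0.033, 0.76, 0.649, 0.025]
wrist_force: [-0.3, -0.7, -0.3]
opening: 0.0437
```

Request:
{"name": "play_rows", "arguments": {
  "plan": [
    {"dp": [0,0,-1],"delta_rot": [0,0,0],"grip": 5},
    {"dp": [0,0,-4],"delta_rot": [0,0,0],"grip": 5},
    {"dp": [0,0,-8],"delta_rot": [0,0,0],"grip": 5},
    {"dp": [0,0,-12],"delta_rot": [0,0,0],"grip": 5},
    {"dp": [0,0,-16],"delta_rot": [0,0,0],"grip": 5}
  ]
}}

```text
time: 14.18
tcp_pos: [0.5046, 0.2421, 0.1689]
eef_rot: [0.033, 0.759, 0.649, 0.025]
wrist_force: [0.8, -0.1, -0.6]
opening: 0.0498
```

```bash
python3 - <<'E'
from h import *
im=imaging.capture("wrist");cv2.imwrite("pics/w10.png",im[:,:,::-1])
c=imaging.calibration("wrist")
im=imaging.capture("scene");cv2.imwrite("pics/c10.png",im[:,:,::-1])
cv2.imwrite("pics/c10z.png",cv2.resize(im[150:300,320:480],None,fx=4,fy=4,interpolation=cv2.INTER_CUBIC)[:,:,::-1])
np.savez("c10.npz",**{k:np.array(v) for k,v in c.items()})
step([.517,.239,.0095],81,5)
E
```

```text
t 14.28 dp cm [-0.62 -0.42 16.49] rot [ 0.005 -0.004  0.001] q [ 0.11  0.71 -1.07  1.79  0.81  1.06  0.16] F [0.9 0.3 0.5] op 0.0501 tcp [0.507  0.2462 0.1741]
```

View pics/w10.png

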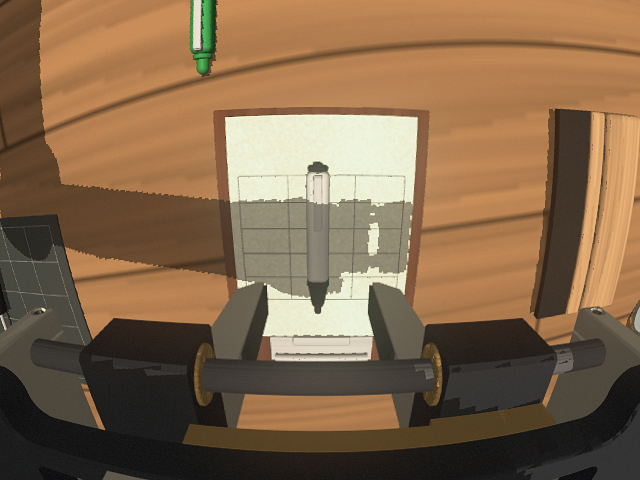

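View pics/c10.png

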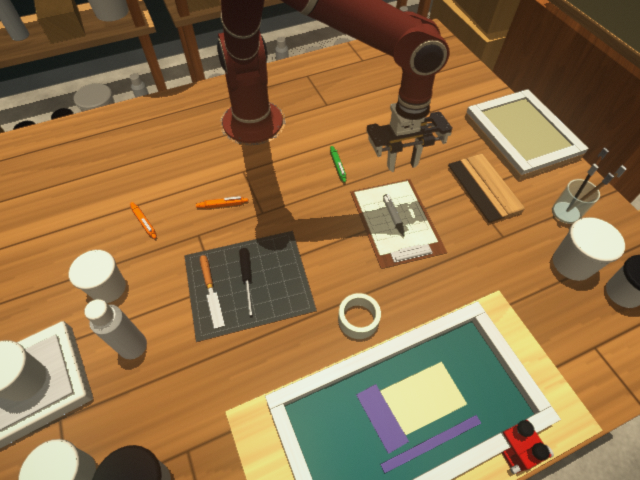

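```bash
python3 - <<'E'
from h import *
c=np.load("c10.npz")
b=fish(c,318,162.5,.014);n=fish(c,318,313.5,.014);d=n-b
print(b,n,np.linalg.norm(d),np.degrees(np.arctan2(d[1],d[0])))
o=np.array([.553,.235,0]);a=np.radians(-9)
for q in(b,n):
    e=q-o;print(e[0]*np.cos(a)+e[1]*np.sin(a),-e[0]*np.sin(a)+e[1]*np.cos(a))
print(telemetry.sense()['qvel'])
ctrl.sign_off()
E
```

```text
[0.46840411 0.25301108 0.014     ] [0.62015388 0.229335   0.014     ] 0.1535856477249998 -8.86782502633646
-0.08637193204377851 0.004555621129004624
0.06721330701038586 0.004909925776053872
[-0.01563796  0.07060916  0.0918383   0.07919885  0.04783863 -0.03717637
 -0.0358177 ]
the job is handed in; nothing more can be done
```

I clicked the marker's nib out against the bare bench, laid the marker on the clipboard, let go, backed off and handed the job in at about 14 s of the 54 s allowed. There was no verdict on the hand-in.

- **Press:** I gripped the marker by its flat faces and tilted it about 50° with the button end down. The force rose, dropped suddenly to about 2 N, then rose again. The highest reading was about 15 N, well under the 40 N limit.
- **Latch:** After lifting off the bench, only the short button stub still showed, so it stayed in.
- **Placing:** In the last pictures the marker lies on the board. By my measurements it runs within about 1° of the board's length. Its ends are at about -86 and +67 mm along the board, clear of the clamp, and about 5 mm off the centre line.
- **Other things:** In the last scene picture the other tools, tubs and tape look where they were, and nothing touches the gripper. I didn't measure their positions.

**Two imperfect checks:**
- **Length:** The marker measured 154 mm from button to nib, against an expected 149 mm. I put that down to measurement error.
- **Grip slip:** The press turned the marker about 5° in the grip. I tilted the tool to match before setting it down.

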